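# Clear the vent tube of a dry box, then break its lid seal and hold it ajar

### The arm

A 6-joint arm with a two-finger parallel gripper is mounted at the origin on a cart in front of the work surface, level with it; the furniture and walls round the work are solid. World frame = base frame: x ahead of the robot, y to its left, z up, the work surface at z = 0. Lengths are in m, angles in rad, forces in N, time in s.
With the tool pointing down it reaches from about 0.3 to 0.875 m from the base axis. Payload 6.4 kg.
Tool frame: the origin (TCP) lies midway between the tips of the shut fingers; the grasp point (between the pads) lies 19 mm behind it (r.grip_point_offset is the distance from the TCP to the grasp point, in m); z points along the fingers, y is the line along which they close (so a half turn about z gives the same grasp; the last joint's range is limited). The gripper opens to 88 mm and grips with 3 to 60 N. Pads are 18 mm wide; open, the fingers measure 123 mm over their backs; the gripper's body (75 mm by 187 mm) begins 45 mm behind the grasp point.
Start: joints at [-0.206, 0.181, 1.607, -0, 1.354, -0.206], TCP at [0.575, 0, 0.239] pointing down, gripper open.
Joint ranges: [-2.99, 2.99], [-0.89, 2.07], [0.3, 2.58], [-1.14, 4.28], [0, 2.63], [-3.12, 3.12]. Speed limits (rad/s): [2.57, 2.57, 3.01, 3.14, 3.14, 3.14].

### API

Orientations are given as a 3x3 rotation matrix whose columns are the frame's x, y, z axes.
In Python, from rig import sensors, viewer, hand_in, r gives the robot as it stands.
- The arm moves only by the tool carry_out, never from a script. Its argument "targets" is a list of rows, each a list of 2 entries, a list of its own where there are three numbers: the shift along the tool's x, y, z scaled (see below), then the turn, a rotation vector about the tool's x, y, z scaled (see below). A call has 1 to 8 rows; each row shifts and turns the commanded pose from where the row before left it, along the tool's axes as they then stand; what a row does not reach is not made up. The controller multiplies each number of a shift by 250 mm and each number of a turn by pi/4 rad. A row lasts 1/12 s, in which the tool goes at most 41.7 mm and 7.16 degrees, less where a joint would pass 70% of its speed; a pose out of reach is approached as far as the arm can. A call with a number of a shift or a turn outside -1 to 1 is refused whole. A call with a gripper value outside its range is refused whole. "fingers" is the finger opening in mm, from 0 to 88.1, set as the call begins (left out, the last holds). The fingers move at their own pace and stop on an object; "newtons" is the grip in N (left out, the last holds). Time passes only in rows, so rows that do not move let the fingers close. It gives the time, the measured TCP pose, the force, the opening and the grip force at its end, in the units of the state.
- sensors.state(): the state, without advancing time (a new reading comes with each control period).
- viewer.grab_frame(name): name is "scene" or "side" or "wrist"; returns a dict with "img" (400x640x3 uint8, red, green, blue), "K" (3x3 intrinsics, pixels), "T" (4x4, takes a point from camera to world coordinates); the wrist camera has in their place "mount" (4x4, takes a point from camera to tool coordinates, whose origin is the TCP and whose axes are the flange's). Camera axes: x right, y down, z forward; pixel columns grow to the right and rows downward; lengths in m; the calibration is good to about 2 mm. A picture is of the moment at which its call begins: read the wrist's pose just before it. There is no depth.
- hand_in(): hands the job in; it is judged then, once.
Trained networks look in a picture, given as the dict that the camera call returned (one of the last four; its "shot" number tells which), for a name from the list of things; names that differ only in an ending like _2 or _b are one class to them, and where a whole thing is asked for, a point or a joint stands for the part that bears it (a point fixed in the world has none). Each returns a list of dicts, best first, with "p" (0 to 1); they miss things now and then, are a little off and sometimes report something else, mostly with a low value. They report only what shows in the picture. A call takes as long as a camera call.
- viewer.spot_in(picture, thing): "uv" ([column, row] in pixels, amid what is visible of it).
- viewer.mark_of(picture, thing): "uv" ([column, row] in pixels: a listed point, or the origin of a listed thing).
The state is a dict: "time": time; "joint_positions": joint angles; "dq": joint speeds; "effort": joint torques, N m; "tool_pos": TCP position; "ee_rot": TCP orientation; "wrist_force": force on the tool from outside, world axes, zero at the start; "torque": the same for the moment, N m; "finger_gap": finger opening in m; "grip_force": force on a finger pad.
Only numpy, scipy, OpenCV 4.12 (cv2) and the standard library are available. Lean on these libraries where they do the work, as an engineer would, in place of code of your own. Each camera call takes 0.05 s, during which the arm holds its last target. There are 200 camera calls.

### The job

Clear the dry box's vent tube with the brush that stands in it: take the brush by its green handle, draw it up about 5 cm and push it fully back down, twice, never pulling the bristles right out of the tube, and then let go of it, standing in the tube, the lid still shut. Then take the blue handle of the lid, break the lid free of its sticky seal without letting it fly up, and finish holding it by that handle, still, with its front edge about 3 cm open; the program ends while the lid is held. Leave the other things on the counter where they are.

Things in the scene. Friction and masses are not known exactly. Their poses are not given: they have to be found in the camera images.
- dry_box: Low clear-walled dry box, fixed to the counter, 180 (x) x 160 (y) x 90 mm high without its lid, grey base, amber vials inside. Origin: centre of its underside. Its x points from the front edge (with the lid handle) to the hinge, its y to the left, z up; it may be turned about the vertical. A vent tube stands beside its right wall (-y), see tube_floor.
- tube_floor (a point): Centre of the inner floor of the vent tube, 6 mm above the counter, at x -10, y -122 mm in the box's frame. The tube is clear with an orange collar round its mouth, open at the top, upright, 44 mm outside and 36 mm inside diameter; its mouth is 100 mm above the counter, 94 mm above this point. Axes as the box's.
- brush: Tube brush standing in the vent tube, loose, 217 mm long, about 60 g. Origin: centre of the lower end of its bristles; z points along it to the handle. Black round bristle head 29 mm in diameter from 0 to 70 mm (it has 3.5 mm of play all round in the tube), 8 mm steel stem to 130 mm, green round handle 18 mm in diameter from 133 to 211 mm.
- brush_grip (a point): Point on the brush's axis at the middle of its green handle, 172 mm from the bristle end; when the brush is down it is 178 mm above the counter.
- lid (a joint): Opening angle of the dry box's lid (rad): 0 is shut, it grows as the front edge rises, stop at 0.7. The lid is a white-framed plate 187 x 170 x 12 mm, 0.32 kg, hinged along the box's far (+x) edge; its front edge is 185 mm from the hinge, so 3 cm open is 0.16.
- lid_hinge (a point): Middle of the lid's hinge line, x +90, z 90 mm in the box's frame; the hinge line runs along the box's y. A tight seal lip at the front holds the lid shut: it takes about 13 N up at the handle to start it; the lip lets go suddenly by 0.03 rad and after 0.07 only its weight (about 2 N at the handle) is left. Let go, the lid drops back on to the lip (at 0.065 or less) or right shut.
- lid_handle (a point): Blue bridge handle on top of the lid near its front edge. Origin: middle of its level round bar, 14 mm in diameter, along y, 72 mm free between its two posts. Lid shut: bar 136 mm above the counter, 34 mm above the lid's top, 160 mm from the hinge line (towards -x) and 46 mm above it. Axes as the box's when shut; it turns with the lid.
- timer: Bystander: small white timer, 62 x 66 x 20 mm, loose. Origin: centre of its underside.
- tape_roll: Bystander: roll of brown tape, 93 x 91 x 48 mm, loose. Origin: centre of its underside.
- label_roll: Bystander: roll of white labels, 74 mm across, 34 mm high, loose. Origin: centre of its underside.
- carrier: Bystander: beige sample carrier, 117 x 38 x 68 mm, loose. Origin: centre of its underside.

How it is judged:
On the way, in this order (a step that is already met when the one before it is completed fails the run):
1. the held brush is drawn up at least 35 mm in the tube (z of brush in the frame of tube_floor above 0.035 m and contact force between the fingers and brush above 0.3 N and horizontal distance between brush and tube_floor below 0.015 m and angle between brush's own z axis and vertical below 0.2 rad and value of joint lid below 0.02 rad), for 0.05 s.
2. the held brush is pushed back down, bristle end within 10 mm of the tube floor (z of brush in the frame of tube_floor below 0.01 m and contact force between the fingers and brush above 0.3 N and horizontal distance between brush and tube_floor below 0.015 m and angle between brush's own z axis and vertical below 0.2 rad and value of joint lid below 0.02 rad), for 0.05 s.
3. the held brush is drawn up at least 35 mm a second time (all of step 1), for 0.05 s.
4. the held brush is pushed back down a second time (all of step 2), for 0.05 s.
5. the brush is let go, standing down in the tube, lid still shut (z of brush in the frame of tube_floor below 0.01 m and contact force between the fingers and brush below 0.05 N and value of joint lid below 0.02 rad and horizontal distance between brush and tube_floor below 0.015 m and angle between brush's own z axis and vertical below 0.2 rad), for 0.2 s.
6. the lid is broken free of its seal (past 0.08 rad) by its handle (value of joint lid above 0.08 rad and contact force between the fingers and lid above 0.3 N and distance between the grasp point and lid_handle below 0.05 m), for 0.05 s.
At the end, for the whole second after the job is handed in: The fingers hold the lid's blue handle with the lid still, open by 0.09 to 0.26 rad (front edge about 17 to 48 mm up); the brush stands untouched in the vent tube, bristle end within 10 mm of the floor; every bystander within 30 mm of where it was (value of joint lid between 0.09 and 0.26 rad and velocity of joint lid between -0.05 and 0.05 rad/s and contact force between the fingers and lid above 0.3 N and distance between the grasp point and lid_handle below 0.05 m and contact force between brush and lid below 0.05 N and z of brush in the frame of tube_floor below 0.01 m and contact force between each of the arm, the fingers and brush below 0.05 N and horizontal distance between brush and tube_floor below 0.015 m and angle between brush's own z axis and vertical below 0.2 rad and distance of each of timer, tape_roll, label_roll, carrier from where it was at the start of the episode below 0.03 m); the arm keeps its last pose, push and grip.
It fails at once if the lid flies open past 0.40 rad (front edge over about 7 cm) (value of joint lid above 0.4 rad).
It fails at once if the bristles are pulled right out of the tube (bristle end over 90 mm above the tube floor) (z of brush in the frame of tube_floor above 0.09 m).
It fails at once if a bystander is shifted by more than 30 mm (distance of any of timer, tape_roll, label_roll, carrier from where it was at the start of the episode above 0.03 m).
It also fails if it takes over 40 s, if anything falls off the work surface, if the arm or the gripper's body presses on something with over 40 N, if the wrist force passes 120 N, or if a joint passes its speed limit or range.

## Working session

There is one attempt and no reset: what is moved stays moved. The work goes in short steps, Python scripts to look and compute and a tool call to move; the robot and the scene stay as the last step left them, time stands still between calls to the robot, and variables do not carry over. Pictures are saved under pics/ and viewed, at most 10 in all, crops included, and the job is handed in when it is done.

Besides the shell and the picture viewer there is one more tool, called after "Call:" by a JSON object that holds its "api" and its "payload", one argument or row to a line. carry_out: Moves the arm, as the interface text tells. Its arguments: {"type":"object","properties":{"targets":{"type":"array","items":{"type":"array"}},"fingers":{"type":"number"},"newtons":{"type":"number"}},"required":["targets"]}

```bash
mkdir -p pics
cat > h.py <<'E'
import numpy as np, cv2
from rig import sensors, viewer, hand_in, r
def ray(f,uv):
    d=np.linalg.inv(f["K"])@[uv[0],uv[1],1]; T=f["T"]; d=T[:3,:3]@d
    return T[:3,3],d/np.linalg.norm(d)
def tri(rays):
    A=np.zeros((3,3));b=np.zeros(3)
    for o,d in rays:
        P=np.eye(3)-np.outer(d,d);A+=P;b+=P@o
    p=np.linalg.solve(A,b)
    return p,[np.linalg.norm((np.eye(3)-np.outer(d,d))@(p-o)) for o,d in rays]
def grab(n):
    s=sensors.state(); f=viewer.grab_frame(n)
    if "T" not in f:
        M=np.eye(4);M[:3,:3]=s["ee_rot"];M[:3,3]=s["tool_pos"];f["T"]=M@f["mount"]
    return f
def save(f,n): cv2.imwrite(f"pics/{n}.png",f["img"][:,:,::-1])
E
python3 - <<'E'
from h import *
F={n:grab(n) for n in("scene","side","wrist")}
for n,f in F.items(): save(f,n+"0")
cv2.imwrite("pics/both.png",np.vstack([F["scene"]["img"],F["side"]["img"]])[:,:,::-1][:, :, :])
im=cv2.imread("pics/both.png");cv2.imwrite("pics/both.png",cv2.resize(im,(480,600)))
for t in["brush","brush_grip","tube_floor","lid_handle","lid_hinge","dry_box","timer","tape_roll","label_roll","carrier"]:
    R=[]
    for n,f in F.items():
        m=viewer.mark_of(f,t)
        if m: 
            print(t,n,np.round(m[0]["uv"]),round(m[0]["p"],2)); 
            if m[0]["p"]>.3:R.append(ray(f,m[0]["uv"]))
    if len(R)>1: p,e=tri(R);print("   ",p.round(4),np.round(e,4))
s=sensors.state();print(s)
print(r.grip_point_offset)
E
```

```text
brush_grip scene [307. 193.] 0.5
brush_grip side [326. 181.] 0.72
brush_grip wrist [289. 306.] 0.61
    [ 0.5514 -0.0727  0.1829] [0.004  0.0037 0.0013]
tube_floor scene [311. 233.] 0.79
lid_handle scene [272. 184.] 0.96
lid_handle side [343. 223.] 0.59
lid_handle wrist [219. 142.] 0.81
    [0.4958 0.0505 0.1382] [0.0035 0.0031 0.0037]
lid_hinge scene [315. 178.] 0.95
lid_hinge side [276. 232.] 0.79
lid_hinge wrist [406. 136.] 0.67
    [0.6502 0.0482 0.0975] [0.0029 0.0009 0.0034]
dry_box side [310. 269.] 0.9
dry_box wrist [308. 132.] 0.91
    [0.5667 0.0413 0.0032] [0.0052 0.0052]
timer scene [237. 192.] 0.58
timer side [359. 335.] 0.97
    [ 0.4408  0.2297 -0.0069] [0.0029 0.0029]
tape_roll scene [302. 160.] 0.64
tape_roll side [218. 315.] 0.79
    [0.7114 0.2424 0.0074] [0.0005 0.0005]
label_roll scene [332. 325.] 0.87
label_roll side [375. 207.] 0.54
label_roll wrist [234. 396.] 0.87
    [ 4.375e-01 -3.812e-01 -3.000e-04] [0.0003 0.0026 0.0027]
carrier scene [414. 276.] 0.59
carrier side [294. 200.] 0.62
carrier wrist [414. 388.] 0.73
    [ 0.7256 -0.3698  0.0012] [0.0011 0.0044 0.0047]
{'time': 1.65, 'joint_positions': array([-2.06343807e-01,  1.80787164e-01,  1.60701844e+00,  8.79400183e-06,
        1.35378741e+00, -2.06267256e-01]), 'dq': array([ 0.00059961, -0.0001355 , -0.00151895, -0.00036429, -0.00286839,
        0.0019005 ]), 'effort': array([ 1.04332157e-03, -4.33817196e+01, -3.42169654e+01,  7.03309919e-02,
        3.08209180e-02,  8.61136954e-06]), 'tool_pos': array([ 5.75010264e-01, -7.09924642e-06,  2.38712754e-01]), 'ee_rot': array([[ 7.84444466e-05,  9.99999997e-01,  1.40443008e-06],
       [ 9.99999997e-01, -7.84444585e-05,  8.47989019e-06],
       [ 8.48000033e-06,  1.40376488e-06, -1.00000000e+00]]), 'wrist_force': array([ 0.51677367, -0.75071861,  0.37841064]), 'torque': array([ 0.01925554, -0.00085401, -0.01131291]), 'grip_force': 0.0, 'finger_gap': 0.08812994023295134}
0.0187
```

View pictures.

View pics/both.png

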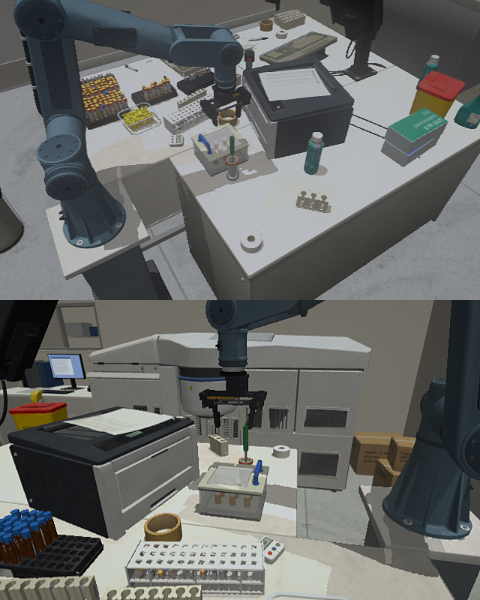

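View pics/wrist0.png

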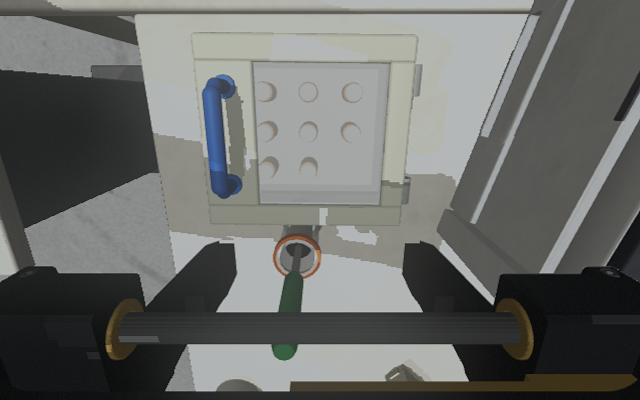

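```bash
cat > fit.py <<'E'
from h import *
from scipy.optimize import least_squares
OFF={"lid_handle":[-.07,0,.136],"lid_hinge":[.09,0,.09],"dry_box":[0,0,0],"tube_floor":[-.01,-.122,.006]}
def fit(obs):
    def res(q):
        c,s=np.cos(q[2]),np.sin(q[2]);R=np.array([[c,-s,0],[s,c,0],[0,0,1]]);o=[]
        for t,(a,d),w in obs:
            p=R@OFF[t]+[q[0],q[1],0]; v=(np.eye(3)-np.outer(d,d))@(p-a); o+=list(v*1000*w)
        return o
    s=least_squares(res,[.56,.045,0],loss="soft_l1",f_scale=3);q=s.x
    c,sn=np.cos(q[2]),np.sin(q[2]);R=np.array([[c,-sn,0],[sn,c,0],[0,0,1]])
    print("box",q.round(4));[print(t,(R@OFF[t]+[q[0],q[1],0]).round(4)) for t in OFF]
    rs=np.linalg.norm(np.reshape(res(q),(-1,3)),axis=1);print([(o[0],round(x,1)) for o,x in zip(obs,rs)])
    return q
E
python3 - <<'E'
from fit import *
obs=[]
for n in("scene","side","wrist"):
    f=grab(n)
    for t in OFF:
        m=viewer.mark_of(f,t)
        if m and m[0]["p"]>.5: obs.append((t,ray(f,m[0]["uv"]),m[0]["p"]))
    if n=="wrist":
        o,d=ray(f,[297,252]);print("tube ring",o+d*(.1-o[2])/d[2]);
        for uv in([440,210],[285,352]):
            o,d=ray(f,uv);print(o+d*(-o[2])/d[2],o+d*(.217-o[2])/d[2])
fit(obs);print(sensors.state()["time"])
E
```

```text
tube ring [ 0.55333914 -0.06999371  0.1       ]
[ 0.73451275 -0.06130668  0.        ] [0.6449181  0.01871674 0.217     ]
[ 0.52313702 -0.29540929  0.        ] [ 0.55286699 -0.0832316   0.217     ]
box [ 0.5645  0.0469 -0.0588]
lid_handle [0.4946 0.051  0.136 ]
lid_hinge [0.6544 0.0416 0.09  ]
dry_box [0.5645 0.0469 0.    ]
tube_floor [ 0.5474 -0.0743  0.006 ]
[('lid_handle', np.float64(1.2)), ('lid_hinge', np.float64(4.0)), ('dry_box', np.float64(4.2)), ('tube_floor', np.float64(6.8)), ('lid_handle', np.float64(1.8)), ('dry_box', np.float64(3.6)), ('lid_handle', np.float64(3.0)), ('lid_hinge', np.float64(2.3)), ('dry_box', np.float64(3.2))]
2.4
```

Call:
{"api": "carry_out", "payload": {
  "targets": [
    [[-0.1,-0.03,0],[0,0,0]],
    [[-0.1,-0.03,0],[0,0,0]],
    [[-0.094,-0.032,0],[0,0,0]],
    [[0,0,0],[0,0,0]],
    [[0,0,0],[0,0,0]]
  ]
}}

```text
time: 2.82
tool_pos: [0.5519, -0.0743, 0.2388]
ee_rot: [[0.002, 1.0, 0.0], [1.0, -0.002, 0.0], [0.0, 0.0, -1.0]]
wrist_force: [-0.4, -0.2, -0.6]
finger_gap: 0.0885
grip_force: 0.0
```

Run:
```python
from h import *
R=[]
for n in("scene","side","wrist"):
    f=grab(n);m=viewer.mark_of(f,"brush_grip")
    if m: print(n,m[0]);R.append(ray(f,m[0]["uv"]))
    if n=="wrist":save(f,"w1")
print(tri(R)); s=sensors.state();print(s["tool_pos"],s["time"])
```

```text
scene {'uv': [312.4, 194.2], 'p': 0.48}
side {'uv': [325.5, 180.8], 'p': 0.7}
wrist {'uv': [316.1, 223.1], 'p': 0.7}
(array([ 0.55530294, -0.08180957,  0.1805549 ]), [np.float64(0.00447596803896062), np.float64(0.003491108535578199), np.float64(0.0061320789992904716)])
[ 0.55222232 -0.07259639  0.23869414] 3.1167
```

View pics/w1.png

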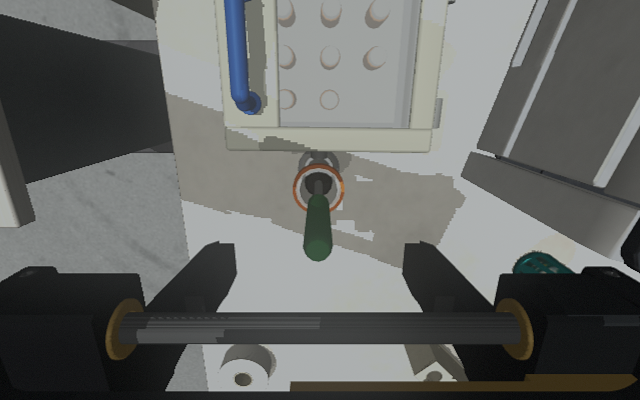

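Run:
```python
from h import *
f=grab("wrist");
for uv,z in(([318,187],.1),([318,249],.221),([318,225],.178),([316,223],.178)):
    o,d=ray(f,uv);print(uv,(o+d*(z-o[2])/d[2]).round(4))
```

```text
[318, 187] [ 0.5519 -0.0739  0.1   ]
[318, 249] [ 0.5524 -0.0766  0.221 ]
[318, 225] [ 0.5522 -0.0798  0.178 ]
[316, 223] [ 0.5508 -0.0782  0.178 ]
```

Call:
{"api": "carry_out", "payload": {
  "targets": [
    [[-0.008,0,0.1],[0,0,0]],
    [[0,0,0.1],[0,0,0]],
    [[0,0,0.098],[0,0,0]],
    [[0,0,0],[0,0,0]],
    [[0,0,0],[0,0,0]]
  ]
}}

```text
time: 3.58
tool_pos: [0.5512, -0.0748, 0.1633]
ee_rot: [[-0.001, 1.0, -0.003], [1.0, 0.001, 0.001], [0.001, -0.003, -1.0]]
wrist_force: [-0.3, -1.1, 1.5]
finger_gap: 0.0882
grip_force: 0.0
```

Call:
{"api": "carry_out", "payload": {
  "targets": [
    [[0,0,0],[0,0,0]],
    [[0,0,0],[0,0,0]],
    [[0,0,0],[0,0,0]],
    [[0,0,0],[0,0,0]],
    [[0,0,0],[0,0,0]],
    [[0,0,0],[0,0,0]],
    [[0,0,0],[0,0,0]],
    [[0,0,0],[0,0,0]]
  ],
  "fingers": 0,
  "newtons": 15
}}

```text
time: 4.25
tool_pos: [0.552, -0.0755, 0.1643]
ee_rot: [[0.0, 1.0, 0.0], [1.0, -0.0, -0.0], [-0.0, 0.0, -1.0]]
wrist_force: [-0.2, -0.9, -0.3]
finger_gap: 0.037
grip_force: 0.0
```

Call:
{"api": "carry_out", "payload": {
  "targets": [
    [[0,0,0],[0,0,0]],
    [[0,0,0],[0,0,0]],
    [[0,0,0],[0,0,0]],
    [[0,0,0],[0,0,0]],
    [[0,0,0],[0,0,0]],
    [[0,0,0],[0,0,0]]
  ]
}}

```text
time: 4.75
tool_pos: [0.5519, -0.0755, 0.1641]
ee_rot: [[-0.0, 1.0, -0.0], [1.0, 0.0, 0.0], [0.0, -0.0, -1.0]]
wrist_force: [-0.2, -0.7, -1.4]
finger_gap: 0.0179
grip_force: 15.0
```

Call:
{"api": "carry_out", "payload": {
  "targets": [
    [[0,0,-0.05],[0,0,0]],
    [[0,0,-0.05],[0,0,0]],
    [[0,0,-0.05],[0,0,0]],
    [[0,0,-0.05],[0,0,0]],
    [[0,0,0],[0,0,0]],
    [[0,0,0],[0,0,0]],
    [[0,0,0],[0,0,0]]
  ]
}}

```text
time: 5.33
tool_pos: [0.5519, -0.0755, 0.2142]
ee_rot: [[0.0, 1.0, 0.0], [1.0, -0.0, -0.0], [-0.0, 0.0, -1.0]]
wrist_force: [0.0, -0.3, -1.6]
finger_gap: 0.0173
grip_force: 15.0
```

Run:
```python
from h import *
f=grab("side");g=grab("scene")
a=cv2.resize(f["img"][100:300,230:430],(400,400));b=cv2.resize(g["img"][120:270,230:380],(400,400))
cv2.imwrite("pics/s2.png",np.hstack([a,b])[:,:,::-1])
```

```text
(no output)
```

View pics/s2.png

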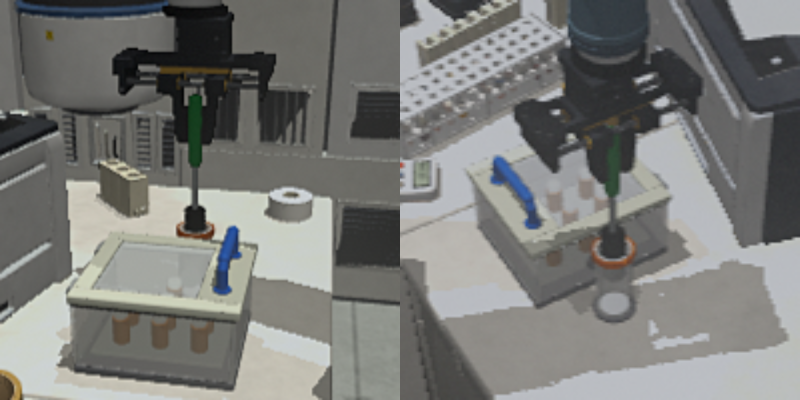

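The side crop (left) shows the brush in the fingers, with the black bristle top about 25 mm above the collar at (195,225). The lift of about 50 mm worked, so I push the brush back down.

Call:
{"api": "carry_out", "payload": {
  "targets": [
    [[0,0,0.05],[0,0,0]],
    [[0,0,0.05],[0,0,0]],
    [[0,0,0.05],[0,0,0]],
    [[0,0,0.05],[0,0,0]],
    [[0,0,0.004],[0,0,0]],
    [[0,0,0],[0,0,0]],
    [[0,0,0],[0,0,0]],
    [[0,0,0],[0,0,0]]
  ]
}}

```text
time: 6.1
tool_pos: [0.5518, -0.0754, 0.1626]
ee_rot: [[-0.0, 1.0, -0.001], [1.0, 0.0, 0.0], [0.0, -0.001, -1.0]]
wrist_force: [-0.0, -0.2, 0.5]
finger_gap: 0.0172
grip_force: 15.0
```

Call:
{"api": "carry_out", "payload": {
  "targets": [
    [[0,0,-0.05],[0,0,0]],
    [[0,0,-0.05],[0,0,0]],
    [[0,0,-0.05],[0,0,0]],
    [[0,0,-0.054],[0,0,0]],
    [[0,0,0],[0,0,0]],
    [[0,0,0],[0,0,0]],
    [[0,0,0],[0,0,0]]
  ]
}}

```text
time: 6.68
tool_pos: [0.552, -0.0755, 0.2145]
ee_rot: [[-0.0, 1.0, 0.001], [1.0, 0.0, -0.0], [-0.0, 0.001, -1.0]]
wrist_force: [-0.9, 0.2, -0.7]
finger_gap: 0.0176
grip_force: 15.0
```

Call:
{"api": "carry_out", "payload": {
  "targets": [
    [[0,0,0.05],[0,0,0]],
    [[0,0,0.05],[0,0,0]],
    [[0,0,0.05],[0,0,0]],
    [[0,0,0.05],[0,0,0]],
    [[0,0,0.004],[0,0,0]],
    [[0,0,0],[0,0,0]],
    [[0,0,0],[0,0,0]],
    [[0,0,0],[0,0,0]]
  ]
}}

```text
time: 7.35
tool_pos: [0.552, -0.0755, 0.163]
ee_rot: [[-0.0, 1.0, -0.0], [1.0, 0.0, 0.0], [0.0, -0.0, -1.0]]
wrist_force: [0.8, -0.6, -0.8]
finger_gap: 0.0172
grip_force: 15.0
```

Run:
```python
from h import *
f=grab("side");g=grab("scene")
a=cv2.resize(f["img"][100:300,230:430],(400,400));b=cv2.resize(g["img"][120:270,230:380],(400,400))
cv2.imwrite("pics/s3.png",np.hstack([a,b])[:,:,::-1])
```

```text
(no output)
```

View pics/s3.png

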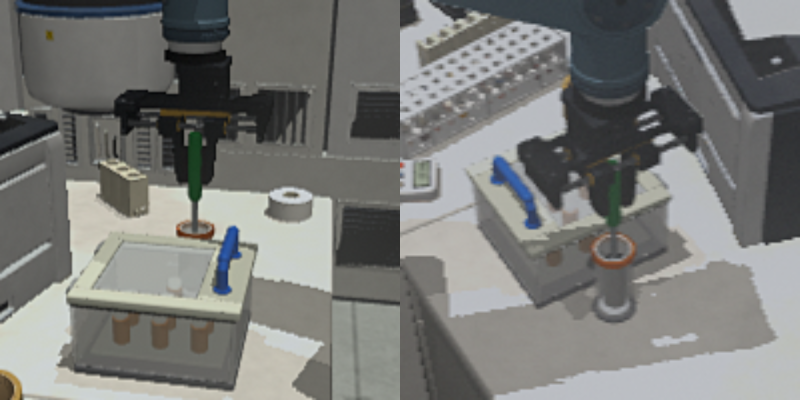

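The brush is back down: the bristles are inside the tube and the collar is clear of them at (195,230). Now I let go.

Call:
{"api": "carry_out", "payload": {
  "targets": [
    [[0,0,0],[0,0,0]],
    [[0,0,0],[0,0,0]],
    [[0,0,0],[0,0,0]],
    [[0,0,0],[0,0,0]],
    [[0,0,0],[0,0,0]],
    [[0,0,0],[0,0,0]],
    [[0,0,0],[0,0,0]],
    [[0,0,0],[0,0,0]]
  ],
  "fingers": 88
}}

```text
time: 8.12
tool_pos: [0.552, -0.0755, 0.1632]
ee_rot: [[-0.0, 1.0, -0.0], [1.0, 0.0, 0.0], [0.0, -0.0, -1.0]]
wrist_force: [-0.1, 0.1, -0.4]
finger_gap: 0.0686
grip_force: 0.0
```

Call:
{"api": "carry_out", "payload": {
  "targets": [
    [[0,0,0],[0,0,0]],
    [[0,0,-0.1],[0,0,0]],
    [[0,0,-0.15],[0,0,0]],
    [[0,0,-0.15],[0,0,0]],
    [[0,0,0],[0,0,0]],
    [[0,0,0],[0,0,0]]
  ]
}}

```text
time: 8.62
tool_pos: [0.5535, -0.076, 0.2661]
ee_rot: [[-0.0, 1.0, 0.006], [1.0, 0.0, -0.002], [-0.002, 0.006, -1.0]]
wrist_force: [0.2, -0.4, -0.9]
finger_gap: 0.0878
grip_force: 0.0
```

Call:
{"api": "carry_out", "payload": {
  "targets": [
    [[0.13,-0.06,0],[0,0,0]],
    [[0.13,-0.06,0],[0,0,0]],
    [[0.13,-0.06,0],[0,0,0]],
    [[0.114,-0.046,0],[0,0,0]],
    [[0,0,0],[0,0,0]],
    [[0,0,0],[0,0,0]],
    [[0,0,0],[0,0,0]]
  ]
}}

```text
time: 9.2
tool_pos: [0.4953, 0.0503, 0.2622]
ee_rot: [[-0.001, 1.0, -0.001], [1.0, 0.001, -0.0], [-0.0, -0.001, -1.0]]
wrist_force: [0.2, 0.2, 0.8]
finger_gap: 0.0884
grip_force: 0.0
```

Run:
```python
from fit import *
obs=[];R=[];B=[]
for n in("scene","side","wrist"):
    f=grab(n)
    for t in list(OFF)+["brush_grip"]:
        m=viewer.mark_of(f,t)
        if m and m[0]["p"]>.5:
            if t=="brush_grip": B.append(ray(f,m[0]["uv"]));continue
            obs.append((t,ray(f,m[0]["uv"]),m[0]["p"]))
            if t=="lid_handle":R.append(ray(f,m[0]["uv"])); o,d=R[-1];print(n,m[0],(o+d*(.136-o[2])/d[2]).round(4))
    if n=="wrist":save(f,"w4")
fit(obs);print(tri(R));s=sensors.state();print(s["time"],s["tool_pos"])
if len(B)>1: print("brush",tri(B))
f=grab("wrist");im=f["img"].astype(int);m=((im[...,2]>im[...,0]+60)&(im[...,2]>im[...,1]+40)).astype(np.uint8)
c=max(cv2.findContours(m,0,2)[0],key=cv2.contourArea);print(cv2.boundingRect(c),cv2.minAreaRect(c))
```

```text
scene {'uv': [272.1, 188.2], 'p': 0.64} [0.4911 0.0413 0.136 ]
side {'uv': [310.8, 268.2], 'p': 0.67} [0.5241 0.2441 0.136 ]
wrist {'uv': [317.8, 191.2], 'p': 0.89} [0.4952 0.0484 0.136 ]
box [ 0.5628  0.0475 -0.0129]
lid_handle [0.4928 0.0484 0.136 ]
lid_hinge [0.6528 0.0463 0.09  ]
dry_box [0.5628 0.0475 0.    ]
tube_floor [ 0.5513 -0.0744  0.006 ]
[('lid_handle', np.float64(3.2)), ('lid_hinge', np.float64(5.9)), ('dry_box', np.float64(4.0)), ('tube_floor', np.float64(4.7)), ('lid_handle', np.float64(82.7)), ('dry_box', np.float64(8.5)), ('lid_handle', np.float64(2.1)), ('lid_hinge', np.float64(1.3)), ('dry_box', np.float64(4.0))]
(array([0.52197554, 0.07553475, 0.06977881]), [np.float64(0.023693511404925895), np.float64(0.05096974136491272), np.float64(0.05260567553849755)])
10.1 [0.4954911  0.05055563 0.26322447]
brush (array([ 0.55694018, -0.07482461,  0.18267882]), [np.float64(0.001201456292139448), np.float64(0.0038172898142414743), np.float64(0.0031079867069694423)])
(310, 149, 12, 30) ((315.5, 163.5), (11.0, 29.0), 0.0)
```

View pics/w4.png

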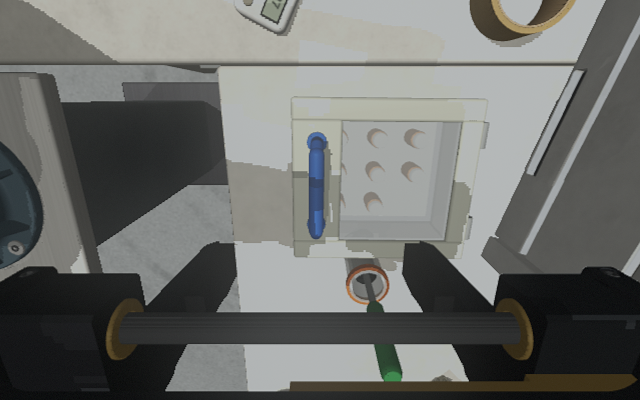

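The wrist view shows the bar running from (317,140) to (316,232), centred between the fingers and square to them. The brush stands in the tube at (370,285). I descend on to the bar.

Call:
{"api": "carry_out", "payload": {
  "targets": [
    [[-0.003,0,0.14],[0,0,0]],
    [[0,0,0.14],[0,0,0]],
    [[0,0,0.14],[0,0,0]],
    [[0,0,0.1],[0,0,0]],
    [[0,0,0.062],[0,0,0]],
    [[0,0,0],[0,0,0]],
    [[0,0,0],[0,0,0]]
  ]
}}

```text
time: 10.73
tool_pos: [0.495, 0.0498, 0.1173]
ee_rot: [[-0.0, 1.0, -0.002], [1.0, 0.0, 0.0], [0.0, -0.002, -1.0]]
wrist_force: [1.2, -0.5, 0.7]
finger_gap: 0.0881
grip_force: 0.0
```

Call:
{"api": "carry_out", "payload": {
  "targets": [
    [[0,0,0],[0,0,0]],
    [[0,0,0],[0,0,0]],
    [[0,0,0],[0,0,0]],
    [[0,0,0],[0,0,0]],
    [[0,0,0],[0,0,0]],
    [[0,0,0],[0,0,0]],
    [[0,0,0],[0,0,0]],
    [[0,0,0],[0,0,0]]
  ],
  "fingers": 0,
  "newtons": 45
}}

```text
time: 11.4
tool_pos: [0.4955, 0.0498, 0.1178]
ee_rot: [[0.0, 1.0, 0.0], [1.0, -0.0, -0.0], [-0.0, 0.0, -1.0]]
wrist_force: [-0.1, 0.2, -0.5]
finger_gap: 0.0369
grip_force: 0.0
```

Call:
{"api": "carry_out", "payload": {
  "targets": [
    [[0,0,0],[0,0,0]],
    [[0,0,0],[0,0,0]],
    [[0,0,0],[0,0,0]],
    [[0,0,0],[0,0,0]],
    [[0,0,0],[0,0,0]],
    [[0,0,0],[0,0,0]],
    [[0,0,0],[0,0,0]]
  ]
}}

```text
time: 11.98
tool_pos: [0.4926, 0.0499, 0.1172]
ee_rot: [[-0.0, 1.0, -0.007], [1.0, 0.0, -0.0], [-0.0, -0.007, -1.0]]
wrist_force: [-11.0, -2.0, 8.5]
finger_gap: 0.0119
grip_force: 43.6
```

Call:
{"api": "carry_out", "payload": {
  "targets": [
    [[0,-0.012,0],[0,0,0]],
    [[0,0,0],[0,0,0]],
    [[0,0,0],[0,0,0]],
    [[0,0,0],[0,0,0]]
  ]
}}

```text
time: 12.32
tool_pos: [0.4926, 0.0498, 0.1176]
ee_rot: [[0.0, 1.0, 0.0], [1.0, -0.0, 0.0], [0.0, 0.0, -1.0]]
wrist_force: [2.7, 0.5, -1.7]
finger_gap: 0.0123
grip_force: 44.8
```

Call:
{"api": "carry_out", "payload": {
  "targets": [
    [[0,0,-0.004],[0,0,0]],
    [[0,0,-0.004],[0,0,0]],
    [[0,0,-0.004],[0,0,0]],
    [[0,0,0],[0,0,0]],
    [[0,0,0],[0,0,0]]
  ]
}}

```text
time: 12.73
tool_pos: [0.493, 0.0498, 0.1193]
ee_rot: [[0.0, 1.0, 0.001], [1.0, -0.0, 0.0], [0.0, 0.001, -1.0]]
wrist_force: [10.0, 1.0, -17.9]
finger_gap: 0.0122
grip_force: 46.2
```

Call:
{"api": "carry_out", "payload": {
  "targets": [
    [[0,0.002,-0.004],[0,0,0]],
    [[0,0.002,-0.004],[0,0,0]],
    [[0,0.001,-0.004],[0,0,0]],
    [[0,0.001,-0.004],[0,0,0]],
    [[0,0,0],[0,0,0]],
    [[0,0,0],[0,0,0]]
  ]
}}

```text
time: 13.23
tool_pos: [0.4948, 0.0498, 0.1246]
ee_rot: [[0.0, 1.0, 0.001], [1.0, -0.0, 0.0], [0.0, 0.001, -1.0]]
wrist_force: [5.3, 1.3, -4.1]
finger_gap: 0.012
grip_force: 45.0
```

Call:
{"api": "carry_out", "payload": {
  "targets": [
    [[0,0.004,-0.009],[0,0,0]],
    [[0,0.004,-0.009],[0,0,0]],
    [[0,0.004,-0.009],[0,0,0]],
    [[0,0.004,-0.009],[0,0,0]],
    [[0,0.004,-0.009],[0,0,0]],
    [[0,0.003,-0.009],[0,0,0]],
    [[0,0.003,-0.009],[0,0,0]],
    [[0,0.002,-0.009],[0,0,0]]
  ]
}}

```text
time: 13.9
tool_pos: [0.5025, 0.0497, 0.1428]
ee_rot: [[0.0, 1.0, 0.003], [1.0, -0.0, 0.0], [0.0, 0.003, -1.0]]
wrist_force: [12.3, 1.1, -10.3]
finger_gap: 0.0122
grip_force: 45.6
```

Call:
{"api": "carry_out", "payload": {
  "targets": [
    [[0,0,0],[0,0,0]],
    [[0,0,0],[0,0,0]],
    [[0,0,0],[0,0,0]],
    [[0,0,0],[0,0,0]],
    [[0,0,0],[0,0,0]],
    [[0,0,0],[0,0,0]]
  ]
}}

```text
time: 14.4
tool_pos: [0.5026, 0.0497, 0.1428]
ee_rot: [[0.0, 1.0, 0.004], [1.0, -0.0, 0.0], [0.0, 0.004, -1.0]]
wrist_force: [10.2, 0.7, -8.3]
finger_gap: 0.0118
grip_force: 45.4
```

Run:
```python
from h import *
f=grab("side");g=grab("scene")
a=cv2.resize(f["img"][100:300,230:430],(400,400));b=cv2.resize(g["img"][120:270,230:380],(400,400))
cv2.imwrite("pics/s5.png",np.hstack([a,b])[:,:,::-1])
s=sensors.state();print(s["time"],s["tool_pos"],s["wrist_force"],s["dq"].round(4))
```

```text
14.5 [0.50258746 0.04971033 0.14281638] [10.15667793  1.23137316 -8.62229407] [-0.0016  0.0011  0.0007 -0.0012 -0.0009 -0.0012]
```

View pics/s5.png

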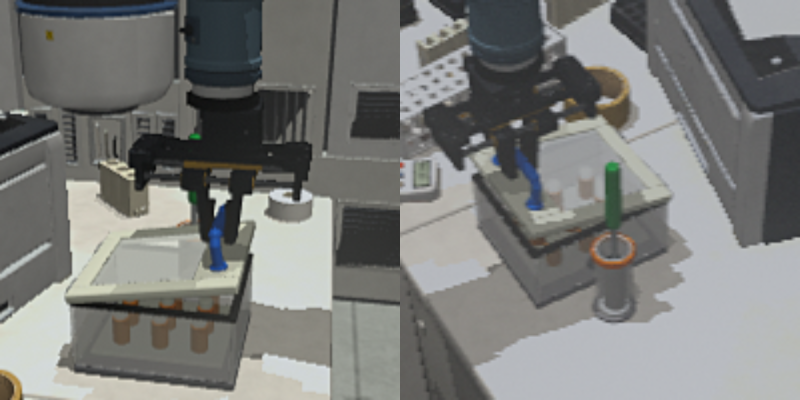

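The lid is held about 3 cm open by its handle and is still. The brush stands down in the tube at (613,215), with the arm clear of it.

```bash
python3 -c "
from rig import hand_in
print(hand_in())"
```

```text
the job is handed in; nothing more can be done
None
```

I handed the job in at 14.5 s, though `hand_in()` gave no verdict: the brush was drawn up 5 cm and pushed back down twice, then left standing in the tube, and the lid came free of its seal and is held still by its blue handle at about 0.16 rad (front edge about 3 cm up).

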